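Load a swing-out rotor in balance

TASK

Gather the four capped centrifuge tubes into the four buckets of the swing-out rotor so that it is balanced for spinning: the two tall tubes in opposite buckets and the two short tubes in the other two. Lower each tube in upright, cap up, until it stands on the bucket's floor, without dropping it or knocking it over. Leave the two open tubes without caps standing where they are.

Things in the scene. Friction and masses are not known exactly. Their poses are not given: they have to be found in the camera images.
- tall_a_mid (a point): one of the two tall capped centrifuge tubes: off-white cylinder 30 mm in diameter with flat foot, grey screw cap 34 mm in diameter on the top 15 mm, 115 mm high over all, about 65 g. Stands upright on the worktop at the start. The point is on its axis half-way up (57.5 mm above its foot); z is its axis, pointing to the cap
- tall_b_mid (a point): one of the two tall capped centrifuge tubes: off-white cylinder 30 mm in diameter with flat foot, grey screw cap 34 mm in diameter on the top 15 mm, 115 mm high over all, about 65 g. Stands upright on the worktop at the start. The point is on its axis half-way up (57.5 mm above its foot); z is its axis, pointing to the cap
- short_a_mid (a point): one of the two short capped centrifuge tubes: off-white cylinder 30 mm in diameter with flat foot, grey screw cap 34 mm in diameter on the top 15 mm, 84 mm high over all, about 45 g. Stands upright on the worktop at the start. The point is on its axis half-way up (42 mm above its foot); z is its axis, pointing to the cap
- short_b_mid (a point): one of the two short capped centrifuge tubes: off-white cylinder 30 mm in diameter with flat foot, grey screw cap 34 mm in diameter on the top 15 mm, 84 mm high over all, about 45 g. Stands upright on the worktop at the start. The point is on its axis half-way up (42 mm above its foot); z is its axis, pointing to the cap
- open_tall_mid (a point): a tall open centrifuge tube, the look-alike without a cap: off-white, 30 mm in diameter, 113 mm high, its bore (26 mm) open at the top. Stands upright on the worktop; stays where it is. The point is on its axis half-way up (56.5 mm above its foot); z is its axis, pointing up
- open_short_mid (a point): a short open centrifuge tube, the look-alike without a cap: off-white, 30 mm in diameter, 82 mm high, its bore (26 mm) open at the top. Stands upright on the worktop; stays where it is. The point is on its axis half-way up (41 mm above its foot); z is its axis, pointing up
- bucket_1_mouth (a point): one of the rotor's four equal fixed steel buckets. Point: centre of its mouth at rim level, 60 mm above the worktop; z up. Bore 39 mm wide, 42 mm deep to the floor, lip flared to 48 mm inside. Mouths are 75 mm from the hub's axis, 150 mm from the opposite one, 106 mm from a neighbour; numbering round the rotor varies. Arms stay below the rims, the 26 mm hub nut rises 10 mm above
- bucket_2_mouth (a point): one of the rotor's four equal fixed steel buckets. Point: centre of its mouth at rim level, 60 mm above the worktop; z up. Bore 39 mm wide, 42 mm deep to the floor, lip flared to 48 mm inside. Mouths are 75 mm from the hub's axis, 150 mm from the opposite one, 106 mm from a neighbour; numbering round the rotor varies. Arms stay below the rims, the 26 mm hub nut rises 10 mm above
- bucket_3_mouth (a point): one of the rotor's four equal fixed steel buckets. Point: centre of its mouth at rim level, 60 mm above the worktop; z up. Bore 39 mm wide, 42 mm deep to the floor, lip flared to 48 mm inside. Mouths are 75 mm from the hub's axis, 150 mm from the opposite one, 106 mm from a neighbour; numbering round the rotor varies. Arms stay below the rims, the 26 mm hub nut rises 10 mm above
- bucket_4_mouth (a point): one of the rotor's four equal fixed steel buckets. Point: centre of its mouth at rim level, 60 mm above the worktop; z up. Bore 39 mm wide, 42 mm deep to the floor, lip flared to 48 mm inside. Mouths are 75 mm from the hub's axis, 150 mm from the opposite one, 106 mm from a neighbour; numbering round the rotor varies. Arms stay below the rims, the 26 mm hub nut rises 10 mm above
Mind the look-alikes: they are no part of the job. Leave any orange or red look-alike of the part that bears tall_a_mid alone.

How it is judged:
By the outcome, as a careful person would: the job done as asked, in the order asked, and still so for the second after the job is handed in, with the robot touching nothing.
It also fails if it takes over 96 s, if anything falls off the work surface, if the arm or the gripper's body presses on something with over 40 N, if the wrist force passes 120 N, or if a joint passes its speed limit or range.

ROBOT

A 7-joint arm with a two-finger parallel gripper is mounted at the origin on a cart in front of the work surface, level with it; the furniture and walls round the work are solid. World frame = base frame: x ahead of the robot, y to its left, z up, the work surface at z = 0. Lengths are in m, angles in rad, forces in N, time in s.
With the tool pointing down it reaches from about 0.425 to 0.875 m from the base axis. Payload 4.7 kg.
Tool frame: the origin (TCP) lies midway between the tips of the shut fingers; the grasp point (between the pads) lies 19 mm behind it; z points along the fingers, y is the direction in which the jaws open and shut (so a half turn about z gives the same grasp; the last joint's range is limited). The gripper opens to 87 mm and grips with 3 to 60 N. Pads are 19 mm wide; open, the fingers measure 117 mm over their backs; the gripper's body (75 mm by 190 mm) begins 51 mm behind the grasp point.
Start: joints at [-1.305, 0.321, -0.07, 1.45, 0.023, 1.371, -0.057], TCP at [0.162, 0.63, 0.223] pointing down, gripper open.
Joint ranges: [-2.86, 2.86], [-0.3, 2.09], [-1.38, 1.24], [0.06, 2.45], [-1.56, 4.7], [0.09, 2.05], [-2.69, 2.69]. Speed limits (rad/s): [2.57, 2.57, 3.14, 3.14, 3.14, 3.14, 3.14].

INTERFACE

Orientations are given as a rotation vector (axis times angle).
In Python, from bench import monitor, eyes, order gives the robot as it stands. The module is installed in compiled form; this text tells all that it offers.
- The arm moves only by the shell command python3 -m pendant 'ROWS' [FORCE]. ROWS is JSON, a list of rows, each a list of 3 entries, a list of its own where there are three numbers: the turn, a rotation vector about the tool's x, y, z in degrees, then the shift along the tool's x, y, z in m, then the gripper command: -1 is fully open, 1 is shut, values between are in proportion. In form: [[[rx, ry, rz], [tx, ty, tz], hand], ...]. A call has 1 to 8 rows; each row shifts and turns the commanded pose from where the row before left it, along the tool's axes as they then stand; what a row does not reach is not made up. A row lasts 1/8 s, in which the tool goes at most 62.5 mm and 10.7 degrees, less where a joint would pass 70% of its speed; a pose out of reach is approached as far as the arm can. A call is refused whole if a number of a shift passes 0.0625 or a number of a turn 10.7, either way. A call with a gripper value outside its range is refused whole. The fingers move at their own pace and stop on an object; FORCE is the grip in N (left out, the last holds). Time passes only in rows, so rows that do not move let the fingers close. It gives the time, the measured TCP pose, the force and the opening at its end, in the units of the state.
- monitor.get_state(): the state, without advancing time (a new reading comes with each control period).
- eyes.get_image(name): name is "scene" or "top"; returns a dict with "color" (420x560x3 uint8, red, green, blue), "range_z" (420x560 float32, m along the optical axis (not along the pixel's ray), 0 where there is no reading), "fx", "fy", "cx", "cy" (pixels), "world_to_cam" (4x4, takes a point from world to camera coordinates). Camera axes: x right, y up, looking along -z (the intrinsics and any distortion apply to the point x, -y, -z); pixel columns grow to the right and rows downward; lengths in m; the calibration is good to about 2 mm. A picture is of the moment at which its call begins.
- order.close_job(): hands the job in, once; it reports no verdict.
The state is a dict: "time": time; "joint_positions": joint angles; "qd": joint speeds; "joint_torque": joint torques, N m; "position": TCP position; "tool_rot": TCP orientation; "ft_force": force on the tool from outside, world axes, zero at the start; "torque": the same for the moment, N m; "grip_width": opening from 0.0 (shut) to 1.0 (fully open).
Only numpy, scipy, OpenCV 4.12 (cv2) and the standard library are available. Lean on these libraries where they do the work, as an engineer would, in place of code of your own. Each camera call takes 0.05 s, during which the arm holds its last target.

## Working session

There is one attempt and no reset: what is moved stays moved. The work goes in short steps, Python scripts to look and compute and a shell command to move; the robot and the scene stay as the last step left them, time stands still between calls to the robot, and variables do not carry over. Pictures are saved under pics/ and viewed, and the job is handed in when it is done.

```bash
mkdir -p pics; python3 - <<'E'
from bench import monitor, eyes
import cv2,numpy as np
s=monitor.get_state();print(s)
for n in("scene","top"):
    d=eyes.get_image(n);cv2.imwrite(f"pics/{n}0.png",d["color"][:,:,::-1]);np.savez(f"{n}0.npz",**d)
    print(n,d["fx"],d["fy"],d["cx"],d["cy"],d["world_to_cam"],d.keys())
E
```

```text
{'time': 0.0, 'joint_positions': array([-1.30494062,  0.32178929, -0.07008193,  1.45167552,  0.02260339,
        1.37079378, -0.05687501]), 'qd': array([ 0.00026954,  0.00019837, -0.00105431, -0.00105567,  0.0001867 ,
       -0.00020179,  0.00066692]), 'joint_torque': array([-7.99291070e-05, -4.91314030e+01, -4.03922265e-01, -3.12512076e+01,
       -6.39229151e-02,  4.41275525e-02,  1.57086552e-04]), 'position': array([0.16183174, 0.62896111, 0.22148312]), 'tool_rot': array([-3.94312994e-01, -3.11661278e+00,  2.94403922e-03]), 'ft_force': array([ 0.18865126, -0.89779681,  0.99274335]), 'torque': array([-0.03397319, -0.04259944, -0.01042371]), 'grip_width': 1.0015895230621896}
scene 427.63419488273837 427.63419488273837 279.8398291492531 207.56991410318568 [[ 0.89222402 -0.45089503  0.02509916 -0.47053501]
 [ 0.18050764  0.40702843  0.89540206 -0.18405369]
 [-0.41394841 -0.79436864  0.44455054 -0.83065624]
 [ 0.          0.          0.          1.        ]] dict_keys(['color', 'range_z', 'fx', 'fy', 'cx', 'cy', 'world_to_cam'])
top 438.42429570587035 438.42429570587035 277.8386930862317 208.9063127167729 [[-0.02226025 -0.99969461 -0.01073208  0.07650788]
 [ 0.9826577  -0.02385499  0.18388798 -0.54166943]
 [-0.18408784 -0.00645256  0.98288862 -1.15681178]
 [ 0.          0.          0.          1.        ]] dict_keys(['color', 'range_z', 'fx', 'fy', 'cx', 'cy', 'world_to_cam'])
```

View pics/scene0.png

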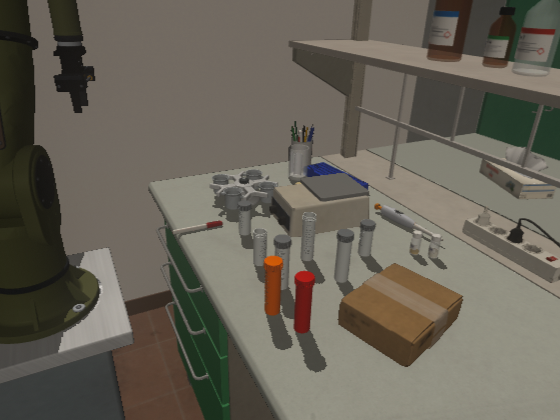

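View pics/top0.png

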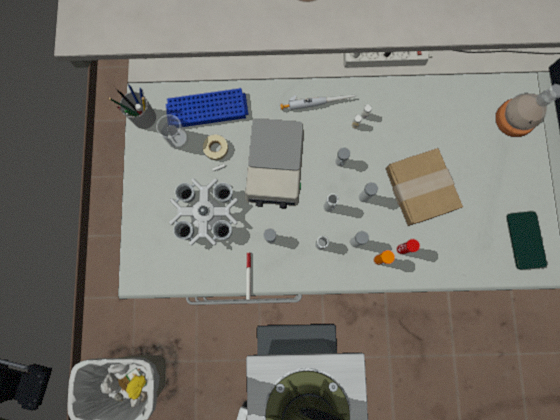

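```bash
cat > h.py <<'E'
import numpy as np,cv2
def cloud(d):
    z=d["range_z"];v,u=np.mgrid[:z.shape[0],:z.shape[1]]
    x=(u-d["cx"])/d["fx"]*z;y=(v-d["cy"])/d["fy"]*z
    P=np.stack([x,-y,-z,np.ones_like(z)],-1)
    W=P@np.linalg.inv(d["world_to_cam"]).T
    return W[...,:3]
def proj(d,p):
    c=np.asarray(d["world_to_cam"])@np.append(p,1)
    return d["cx"]+d["fx"]*c[0]/-c[2], d["cy"]+d["fy"]*-c[1]/-c[2]
E
python3 - <<'E'
import numpy as np,cv2
from h import *
d=dict(np.load("top0.npz"));W=cloud(d)
for n,(u,v) in dict(A=(270,236),B=(361,239),C=(369,190),D=(343,156),open1=(332,202),open2=(322,242)).items():
    w=W[v-14:v+15,u-14:u+15].reshape(-1,3);w=w[w[:,2]>.05]
    t=np.percentile(w[:,2],95);w=w[w[:,2]>t-.006]
    (x,y),r=cv2.minEnclosingCircle(w[:,:2].astype(np.float32)); print(n,round(t,4),w[:,:2].mean(0).round(4),np.round((x,y,r),4),len(w))
print("table",W[280,400],W[130,280])
for u,v in[(186,192),(223,192),(183,230),(222,231),(204,212)]:
    w=W[v-16:v+17,u-16:u+17].reshape(-1,3);w=w[(w[:,2]>.05)]
    print(u,v,np.percentile(w[:,2],[50,95]),)
    w=w[abs(w[:,2]-np.median(w[:,2]))<.008]
    (x,y),r=cv2.minEnclosingCircle(w[:,:2].astype(np.float32)); print(np.round((x,y,r),4),len(w))
c=d["color"][130:290,150:430,::-1];cv2.imwrite("pics/crop0.png",cv2.resize(c,(784,448),interpolation=cv2.INTER_CUBIC))
h=W[150:270,160:460,2];cv2.imwrite("pics/h0.png",cv2.resize((np.clip(h/.15,0,1)*255).astype(np.uint8),(750,300)))
d=dict(np.load("scene0.npz"));c=d["color"][150:350,190:400,::-1];cv2.imwrite("pics/crop1.png",cv2.resize(c,(630,600),interpolation=cv2.INTER_CUBIC))
E
```

```text
A 0.0872 [0.466  0.0873] [0.4036 0.0735 0.0845] 107
B 0.1169 [ 0.4533 -0.1497] [ 0.4531 -0.1499  0.0172] 124
C 0.118 [ 0.5727 -0.1732] [ 0.4593 -0.0662  0.1847] 115
D 0.0869 [ 0.6794 -0.1143] [ 0.5119 -0.0369  0.2125] 107
open1 0.1138 [ 0.5379 -0.069 ] [ 0.4457 -0.0143  0.1432] 39
open2 1.2374 [0.321  0.0561] [3.21e-01 5.61e-02 1.00e-04] 7
table [ 0.34365193 -0.27127555 -0.00220638] [0.7528587  0.05278474 0.10069836]
186 192 [0.05525476 0.06354209]
[0.5854 0.3108 0.0525] 335
223 192 [0.05467311 0.061659  ]
[0.588  0.2252 0.0492] 292
183 230 [0.05501687 0.06125994]
[0.4994 0.3168 0.0501] 298
222 231 [0.0555743  0.06273236]
[0.4968 0.2252 0.0487] 254
204 212 [0.05573507 0.06761194]
[0.5403 0.2678 0.0582] 547
```

View pics/crop0.png

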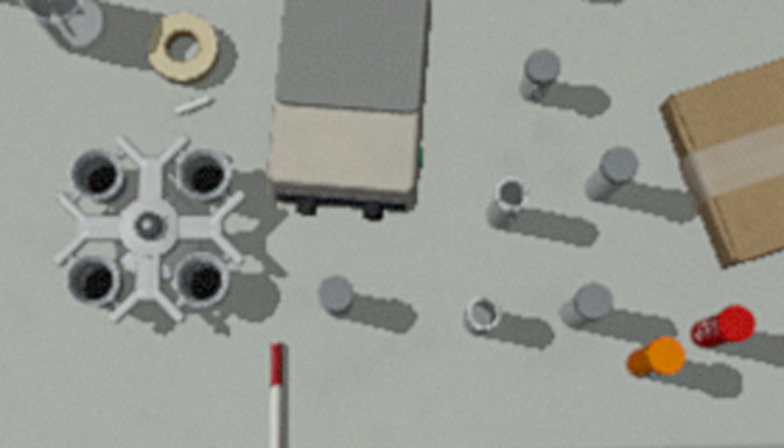

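View pics/crop1.png

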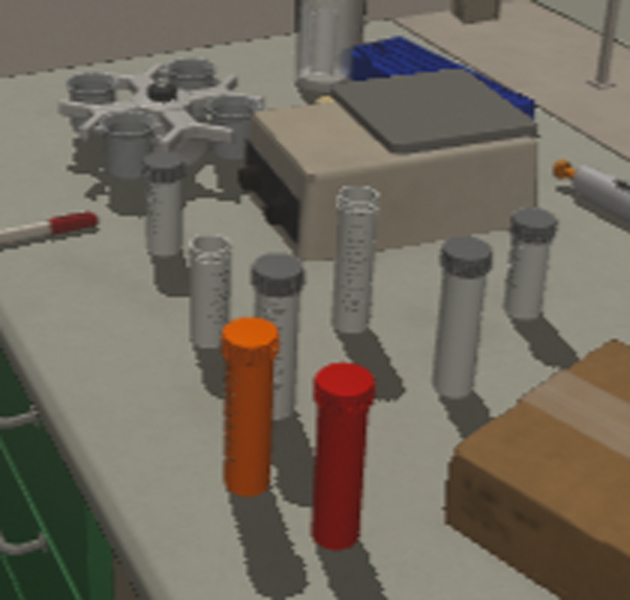

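```bash
cat > fit.py <<'E'
import numpy as np,cv2
from h import *
def atz(d,u,v,z):
    M=np.linalg.inv(d["world_to_cam"]);o=M[:3,3];r=M[:3,:3]@np.array([(u-d["cx"])/d["fx"],-(v-d["cy"])/d["fy"],-1])
    return o+r*(z-o[2])/r[2]
def mouths(d):
    return np.array([atz(d,u/2.8+150-.3,v/2.8+130-.3,.06)[:2] for u,v in[(97,175),(204,175),(202,281),(94,280)]])
E
python3 - <<'E'
from fit import *
T=dict(np.load("top0.npz"));S=dict(np.load("scene0.npz"))
m=mouths(T);print(m.round(4),m.mean(0),np.linalg.norm(m-m.mean(0),axis=1)); print("hub",atz(T,149/2.8+149.7,224/2.8+129.7,.07))
for nm,d in(("T",T),("S",S)):
    W=cloud(d)
    for n,(x,y,h) in dict(A=(.466,.087,.084),B=(.453,-.15,.115),C=(.573,-.173,.115),D=(.679,-.114,.084),o1=(.538,-.069,.113),o2=(.44,-.05,.082)).items():
        w=W.reshape(-1,3);k=(abs(w[:,2]-h)<.007)&(np.hypot(w[:,0]-x,w[:,1]-y)<.03);w=w[k]
        if len(w)<5: print(nm,n,len(w));continue
        print(nm,n,len(w),w.mean(0).round(4),((w.max(0)+w.min(0))/2).round(4),(w.max(0)-w.min(0)).round(4))
    w=W.reshape(-1,3);w=w[(abs(w[:,2]-.058)<.006)&(np.hypot(w[:,0]-.542,w[:,1]-.27)<.11)]
    # template fit: rim ring points r 19.5..25
    from scipy.optimize import minimize
    def cost(p):
        c=p[:2];a=p[2]+np.arange(4)*np.pi/2;b=c+.075*np.stack([np.cos(a),np.sin(a)],1)
        r=np.linalg.norm(w[:,None,:2]-b,axis=2).min(1)
        return np.minimum(abs(r-.0235),.006).mean()
    best=min((minimize(cost,[.542+dx,.269+dy,a],method="Nelder-Mead",options=dict(xatol=1e-5,fatol=1e-8)) for a in(.6,.75,.9) for dx in(-.005,0,.005) for dy in(-.005,0,.005)),key=lambda r:r.fun)
    p=best.x;a=p[2]+np.arange(4)*np.pi/2;print(nm,len(w),best.fun,p);print((p[:2]+.075*np.stack([np.cos(a),np.sin(a)],1)).round(4))
E
```

```text
[[0.5947 0.3206]
 [0.5921 0.2151]
 [0.4869 0.2169]
 [0.4904 0.3218]] [0.54100623 0.26860701] [0.07474912 0.07396905 0.07481586 0.07341847]
hub [0.54242124 0.26705774 0.07      ]
T A 133 [0.4698 0.0882 0.0826] [0.4703 0.0887 0.0824] [0.032  0.0322 0.0098]
T B 140 [ 0.453  -0.1495  0.1137] [ 0.4529 -0.1501  0.114 ] [0.0312 0.0343 0.011 ]
T C 128 [ 0.5812 -0.1815  0.1144] [ 0.5816 -0.1824  0.1148] [0.0322 0.0319 0.0134]
T D 122 [ 0.6898 -0.1184  0.0832] [ 0.6904 -0.1184  0.083 ] [0.0327 0.0326 0.0106]
T o1 25 [ 0.549  -0.0764  0.111 ] [ 0.5536 -0.079   0.1117] [0.0244 0.0265 0.0103]
T o2 36 [ 0.4486 -0.0528  0.0798] [ 0.4483 -0.0527  0.0809] [0.027  0.0299 0.01  ]
T 1352 0.004402575151319795 [0.543496   0.27025671 0.76457316]
[[0.5976 0.3222]
 [0.4916 0.3244]
 [0.4894 0.2183]
 [0.5954 0.2161]]
S A 106 [0.4673 0.0825 0.0831] [0.4681 0.0867 0.0818] [0.0325 0.0375 0.0093]
S B 171 [ 0.4502 -0.1557  0.1145] [ 0.4514 -0.1526  0.1128] [0.0324 0.0356 0.0096]
S C 156 [ 0.5778 -0.1873  0.1143] [ 0.5803 -0.1851  0.1129] [0.0341 0.0319 0.0096]
S D 124 [ 0.6861 -0.1246  0.0832] [ 0.6884 -0.122   0.0818] [0.0329 0.0345 0.0095]
S o1 65 [ 0.551  -0.08    0.1104] [ 0.5533 -0.08    0.1101] [0.0279 0.03   0.0078]
S o2 92 [ 0.447  -0.0549  0.0796] [ 0.447  -0.0545  0.0795] [0.029  0.0317 0.0089]
S 852 0.004108351089029313 [0.54210603 0.26835452 0.76267358]
[[0.5963 0.3202]
 [0.4903 0.3226]
 [0.4879 0.2165]
 [0.5939 0.2141]]
```

```bash
python3 - <<'E'
from fit import *
T=dict(np.load("top0.npz"));W=cloud(T)
for u,v in[(388,257),(413,245)]:
    w=W[v-10:v+11,u-10:u+11].reshape(-1,3);w=w[w[:,2]>.1];print(w.mean(0),len(w))
for p in[(395,160),(400,190),(412,220),(425,185)]: print(p,W[p[1],p[0]])
w=W.reshape(-1,3)
for r in(.03,.04,.05,.06,.07,.08): k=(np.hypot(w[:,0]-.581,w[:,1]+.183)<r)&(w[:,1]<-.21); print(r,w[k][:,2].max() if k.any() else None)
print(W[60:75,150,:][:,[0,2]].round(2).tolist()[::5],W[30,300])
E
```

```text
[ 0.40130194 -0.20852527  0.12798435] 157
[ 0.42848099 -0.2734126   0.12704103] 160
(395, 160) [ 6.89780853e-01 -2.81396043e-01  4.87058575e-04]
(400, 190) [ 0.58710247 -0.27384491  0.05606569]
(412, 220) [ 0.50296136 -0.30065687  0.05466845]
(425, 185) [ 0.59882556 -0.34263261  0.05905353]
0.03 0.0001819118946166931
0.04 0.006082889686847892
0.05 0.006082889686847892
0.06 0.006082889686847892
0.07 0.006082889686847892
0.08 0.0067782027755896035
[[1.03, 0.0], [1.02, -0.01], [1.0, -0.01]] [0.85108648 0.00725073 0.41288261]
```

```bash
python3 -m pendant '[[[0,0,-7.2],[0,0,0],-1],[[0,0,-7.2],[0,0,0],-1],[[0,0,0],[-0.04,-0.06,0],-1],[[0,0,0],[-0.04,-0.06,0],-1],[[0,0,0],[-0.04,-0.06,0],-1],[[0,0,0],[-0.04,-0.06,0],-1],[[0,0,0],[-0.04,-0.06,0],-1],[[0,0,0],[0,0,0],-1]]'
```

```text
time: 1.1
position: [0.3389, 0.3645, 0.2226]
tool_rot: [0.016, 3.141, -0.002]
ft_force: [-1.0, 0.1, 0.3]
grip_width: 1.0
```

```bash
python3 -m pendant '[[[0,0,0],[-0.03,-0.055,0.01],-1],[[0,0,0],[-0.03,-0.055,0.01],-1],[[0,0,0],[-0.03,-0.055,0.01],-1],[[0,0,0],[-0.02,-0.055,0.01],-1],[[0,0,0],[-0.01,-0.03,0.0],-1],[[0,0,0],[0,0,0],-1],[[0,0,0],[0,0,0],-1]]'
```

```text
time: 1.98
position: [0.4533, 0.1235, 0.1829]
tool_rot: [0.002, -3.141, -0.001]
ft_force: [1.0, 0.5, 0.8]
grip_width: 1.001
```

```bash
python3 -m pendant '[[[0,0,0],[-0.016,-0.036,0],-1],[[0,0,0],[0,0,0.02],-1],[[0,0,0],[0,0,0],-1],[[0,0,0],[0,0,0],-1]]'
```

```text
time: 2.48
position: [0.4696, 0.0874, 0.1634]
tool_rot: [-0.004, 3.141, 0.0]
ft_force: [0.2, -0.3, 1.0]
grip_width: 0.997
```

```bash
python3 -m pendant '[[[0,0,0],[0,0,0.035],-1],[[0,0,0],[0,0,0.035],-1],[[0,0,0],[0,0,0.036],-1],[[0,0,0],[0,0,0],-1],[[0,0,0],[0,0,0],-1]]'
cat > look.py <<'E'
import sys,cv2
from bench import eyes
import numpy as np
n,out,u0,v0,u1,v1=sys.argv[1],sys.argv[2],*map(int,sys.argv[3:7])
d=eyes.get_image(n);np.savez(f"{out}.npz",**d)
c=d["color"][v0:v1,u0:u1,::-1];f=min(800/c.shape[1],600/c.shape[0])
cv2.imwrite(f"pics/{out}.png",cv2.resize(c,None,fx=f,fy=f,interpolation=cv2.INTER_CUBIC))
E
python3 look.py scene s1 180 120 380 270
```

```text
time: 3.1
position: [0.4709, 0.0866, 0.0586]
tool_rot: [-0.001, 3.139, 0.001]
ft_force: [0.5, 0.6, -0.3]
grip_width: 0.999
```

View pics/s1.png

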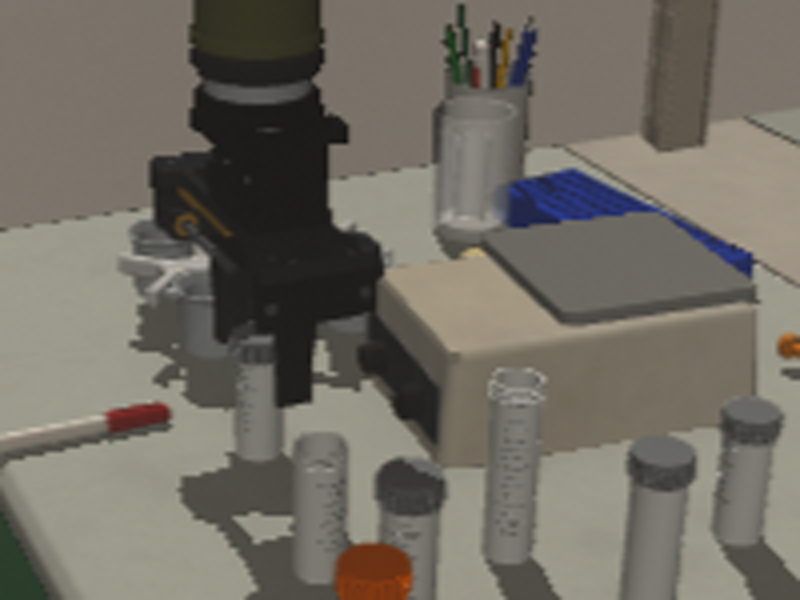

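```bash
python3 -m pendant '[[[0,0,0],[0,0,0],0.1],[[0,0,0],[0,0,0],0.3],[[0,0,0],[0,0,0],1],[[0,0,0],[0,0,0],1],[[0,0,0],[0,0,0],1],[[0,0,0],[0,0,0],1]]' 20
```

```text
time: 3.9
position: [0.4697, 0.0858, 0.057]
tool_rot: [-0.001, -3.142, -0.0]
ft_force: [-0.2, -0.2, 0.6]
grip_width: 0.406
```

```bash
python3 -m pendant '[[[0,0,0],[0,0,-0.02],1],[[0,0,0],[0,0,-0.04],1],[[0,0,0],[0,0,-0.04],1],[[0,0,0],[0,0,-0.04],1],[[0,0,0],[-0.025,0.045,0],1],[[0,0,0],[-0.025,0.045,0],1],[[0,0,0],[-0.025,0.045,0],1],[[0,0,0],[-0.025,0.045,0],1]]'; python3 look.py scene s2 180 80 380 230
```

```text
time: 4.9
position: [0.5704, 0.2672, 0.1967]
tool_rot: [-0.001, -3.141, 0.0]
ft_force: [-0.0, -0.1, 0.6]
grip_width: 0.377
```

View pics/s2.png

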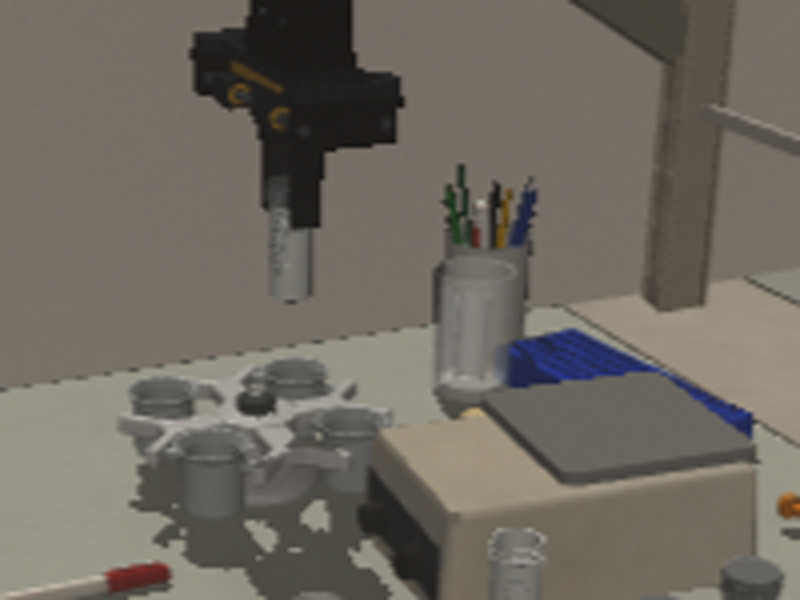

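```bash
python3 -m pendant '[[[0,0,0],[-0.013,0.026,0],1],[[0,0,0],[-0.013,0.027,0],1],[[0,0,0],[0,0,0.03],1],[[0,0,0],[0,0,0.02],1],[[0,0,0],[0,0,0.0],1],[[0,0,0],[0,0,0],1]]'; python3 look.py scene s3 180 80 380 230;python3 look.py top t3 150 130 290 270
```

```text
time: 5.7
position: [0.5963, 0.3185, 0.148]
tool_rot: [0.002, 3.141, 0.001]
ft_force: [-0.7, 0.4, -0.6]
grip_width: 0.381
```

View pics/s3.png

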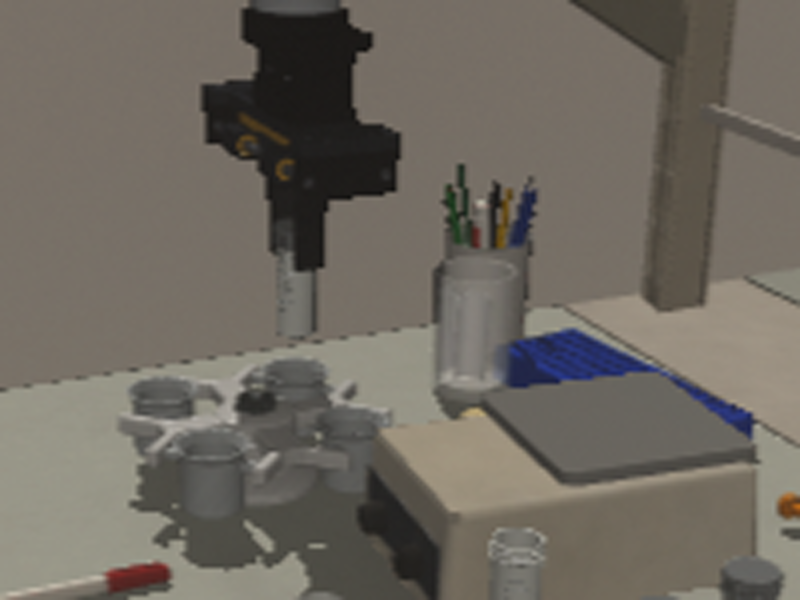

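View pics/t3.png

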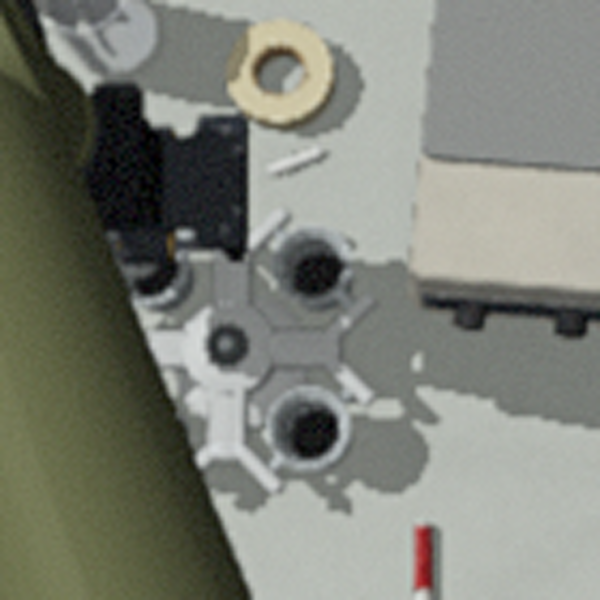

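```bash
python3 -m pendant '[[[0,0,0],[0,0.002,0.02],1],[[0,0,0],[0,0,0.02],1],[[0,0,0],[0,0,0.015],1],[[0,0,0],[0,0,0.01],1],[[0,0,0],[0,0,0],1],[[0,0,0],[0,0,0],1]]'; python3 look.py scene s4 180 80 380 230
```

```text
time: 6.55
position: [0.5963, 0.321, 0.0826]
tool_rot: [0.001, 3.141, 0.001]
ft_force: [0.7, -0.6, 0.0]
grip_width: 0.38
```

View pics/s4.png

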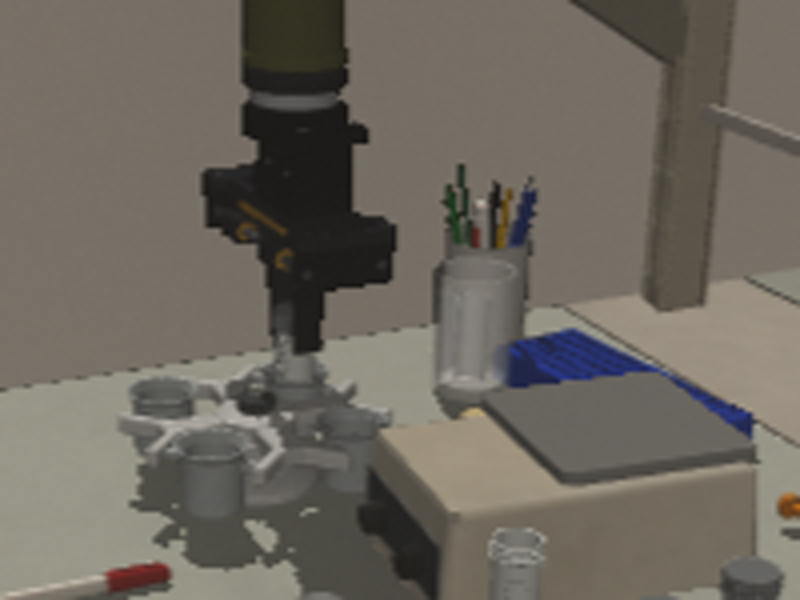

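In the bore without side force. Last millimetres in small steps.

```bash
python3 -m pendant '[[[0,0,0],[0,0,0.003],1],[[0,0,0],[0,0,0.002],1],[[0,0,0],[0,0,0],1],[[0,0,0],[0,0,0],1]]'; python3 -m pendant '[[[0,0,0],[0,0,0.001],1],[[0,0,0],[0,0,0.001],1],[[0,0,0],[0,0,0],1]]'
```

```text
time: 7.1
position: [0.5959, 0.3208, 0.0771]
tool_rot: [0.001, 3.141, 0.0]
ft_force: [-0.1, 0.5, -0.8]
grip_width: 0.378
time: 7.48
position: [0.596, 0.3208, 0.0752]
tool_rot: [0.001, 3.141, 0.0]
ft_force: [0.5, 0.3, 0.4]
grip_width: 0.379
```

```bash
python3 -m pendant '[[[0,0,0],[0,0,0.001],1],[[0,0,0],[0,0,0],1]]'; python3 -m pendant '[[[0,0,0],[0,0,0.001],1],[[0,0,0],[0,0,0],1]]'
```

```text
time: 7.72
position: [0.5965, 0.3209, 0.0751]
tool_rot: [0.001, 3.14, 0.001]
ft_force: [0.9, -0.1, 5.6]
grip_width: 0.381
time: 7.98
position: [0.597, 0.3211, 0.075]
tool_rot: [0.001, 3.139, 0.002]
ft_force: [-0.8, -1.2, 8.5]
grip_width: 0.382
```

```bash
python3 -m pendant '[[[0,0,0],[0,0,-0.0015],1],[[0,0,0],[0,0,0],0.1],[[0,0,0],[0,0,0],-0.2],[[0,0,0],[0,0,0],-0.4],[[0,0,0],[0,0,0],-0.4]]'; python3 -m pendant '[[[0,0,0],[0,0,-0.02],-0.4],[[0,0,0],[0,0,-0.05],-0.4],[[0,0,0],[0,0,-0.04],-0.4],[[0,0,0],[-0.01,-0.055,0],-1],[[0,0,0],[-0.01,-0.055,0],-1],[[0,0,0],[-0.01,-0.055,0],-1],[[0,0,0],[-0.01,-0.055,0],-1],[[0,0,0],[-0.01,-0.055,0],-1]]';python3 look.py scene s5 180 120 380 270;python3 look.py top t5 150 130 290 270
```

```text
time: 8.6
position: [0.5957, 0.3207, 0.0742]
tool_rot: [-0.001, -3.141, 0.0]
ft_force: [0.1, -0.3, -0.1]
grip_width: 0.667
time: 9.6
position: [0.6464, 0.044, 0.1866]
tool_rot: [0.001, 3.139, 0.001]
ft_force: [0.3, 0.2, -0.4]
grip_width: 0.996
```

View pics/s5.png

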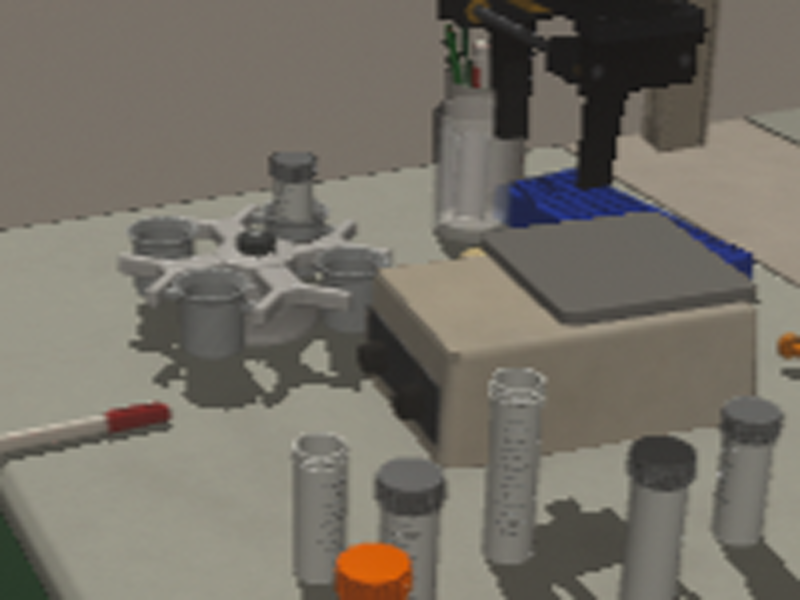

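View pics/t5.png

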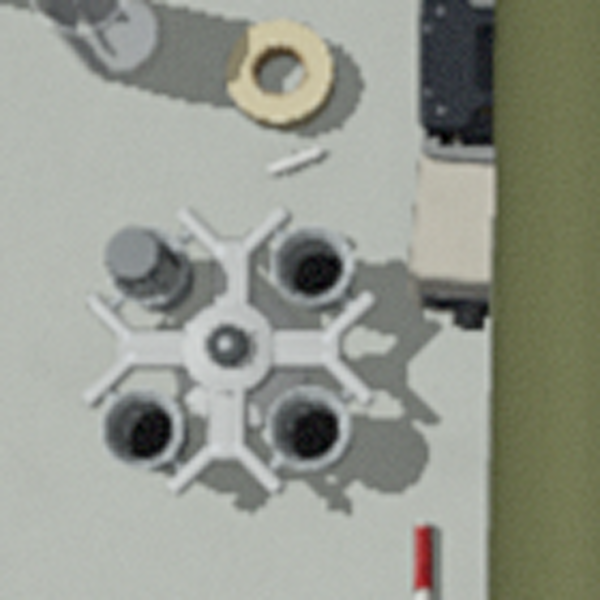

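```bash
python3 -m pendant '[[[0,0,0],[-0.013,-0.054,0],-1],[[0,0,0],[-0.015,-0.055,0],-1],[[0,0,0],[-0.015,-0.055,0],-1],[[0,0,0],[0,0,0.03],-1],[[0,0,0],[0,0,0],-1],[[0,0,0],[0,0,0],-1]]'
```

```text
time: 10.45
position: [0.6894, -0.1167, 0.156]
tool_rot: [-0.002, 3.14, 0.001]
ft_force: [-1.2, 0.3, 0.5]
grip_width: 1.005
```

```bash
python3 -m pendant '[[[0,0,0],[0,-0.003,0.035],-1],[[0,0,0],[0,0,0.035],-1],[[0,0,0],[0,0,0.028],-1],[[0,0,0],[0,0,0],-1],[[0,0,0],[0,0,0],-1]]';python3 look.py scene s6 280 140 440 260
```

```text
time: 11.08
position: [0.6902, -0.1207, 0.0589]
tool_rot: [-0.001, 3.138, -0.0]
ft_force: [-0.6, -1.1, 0.1]
grip_width: 1.006
```

View pics/s6.png

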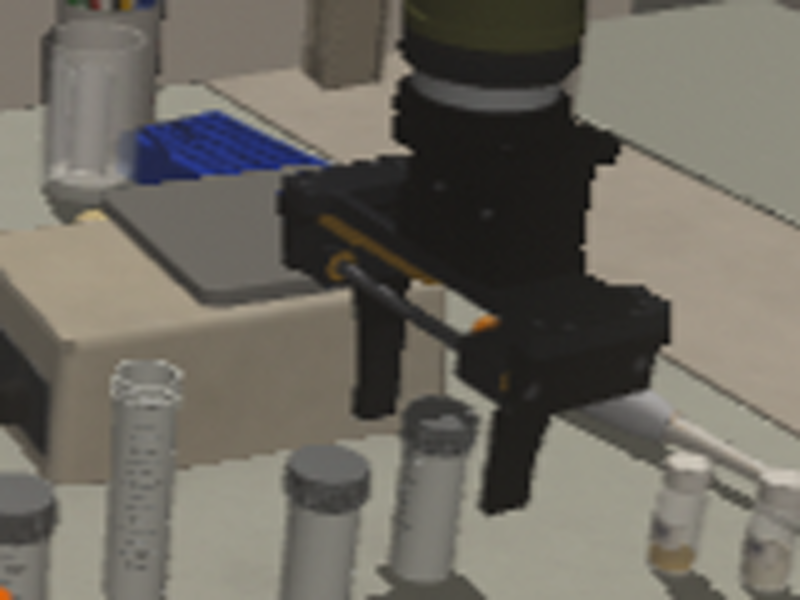

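```bash
python3 -m pendant '[[[0,0,0],[0,0,0],0.1],[[0,0,0],[0,0,0],0.3],[[0,0,0],[0,0,0],1],[[0,0,0],[0,0,0],1],[[0,0,0],[0,0,0],1],[[0,0,0],[0,0,0],1]]' 20; python3 -m pendant '[[[0,0,0],[0,0,-0.02],1],[[0,0,0],[0,0,-0.05],1],[[0,0,0],[0,0,-0.05],1],[[0,0,0],[0,0,-0.03],1],[[0,0,0],[0.03,0.05,0],1],[[0,0,0],[0.03,0.05,0],1],[[0,0,0],[0.03,0.05,0],1],[[0,0,0],[0.03,0.05,0],1]]'
```

```text
time: 11.88
position: [0.6886, -0.1213, 0.0564]
tool_rot: [-0.001, -3.142, -0.0]
ft_force: [0.3, -0.4, -0.2]
grip_width: 0.405
time: 12.88
position: [0.568, 0.0801, 0.2082]
tool_rot: [0.001, 3.139, 0.001]
ft_force: [0.4, 0.3, -0.1]
grip_width: 0.377
```

```bash
python3 -m pendant '[[[0,0,0],[0.028,0.047,0],1],[[0,0,0],[0.027,0.045,0],1],[[0,0,0],[0.024,0.044,0],1],[[0,0,0],[0,0,0.03],1],[[0,0,0],[0,0,0.03],1],[[0,0,0],[0,0,0],1],[[0,0,0],[0,0,0],1]]';python3 look.py scene s7 180 120 340 240
```

```text
time: 13.75
position: [0.4908, 0.2149, 0.1484]
tool_rot: [0.002, 3.139, 0.002]
ft_force: [-0.0, 0.4, 0.6]
grip_width: 0.381
```

View pics/s7.png

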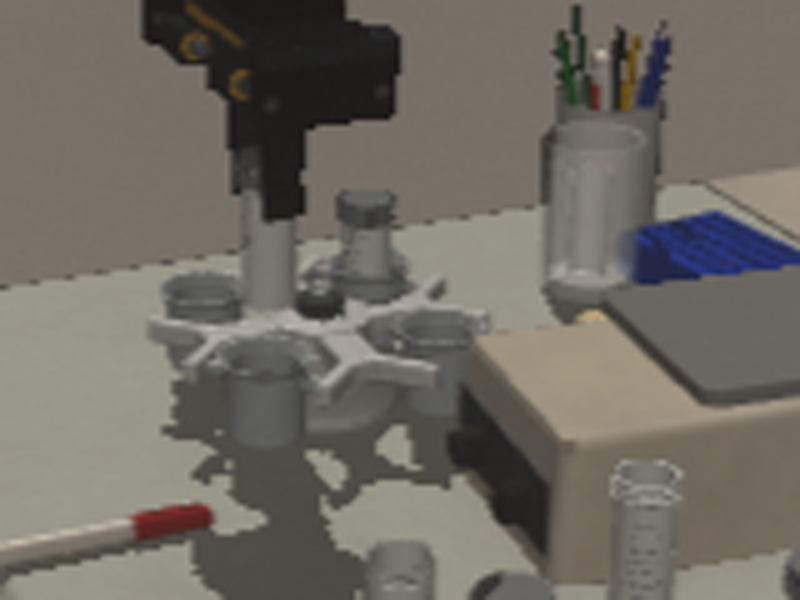

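Tube at column 270 hangs above the front bucket's mouth (268, 355); adjust −2 mm x, +2 mm y and go down.

```bash
python3 -m pendant '[[[0,0,0],[0.002,0.002,0.02],1],[[0,0,0],[0,0,0.02],1],[[0,0,0],[0,0,0.02],1],[[0,0,0],[0,0,0.01],1],[[0,0,0],[0,0,0],1],[[0,0,0],[0,0,0],1]]';  python3 -m pendant '[[[0,0,0],[0,0,0.001],1],[[0,0,0],[0,0,0.001],1],[[0,0,0],[0,0,0],1]]'
```

```text
time: 14.55
position: [0.4886, 0.2171, 0.0777]
tool_rot: [0.001, 3.14, 0.002]
ft_force: [-0.1, -0.0, 0.0]
grip_width: 0.377
time: 14.92
position: [0.4878, 0.2168, 0.0746]
tool_rot: [0.001, 3.141, 0.0]
ft_force: [0.1, 0.1, 0.0]
grip_width: 0.379
```

```bash
python3 -m pendant '[[[0,0,0],[0,0,0.0015],1],[[0,0,0],[0,0,0],1]]'; python3 -m pendant '[[[0,0,0],[0,0,0.0005],1],[[0,0,0],[0,0,0],1]]'
```

```text
time: 15.18
position: [0.4887, 0.2171, 0.0744]
tool_rot: [0.001, 3.14, 0.001]
ft_force: [-1.9, -0.7, 7.6]
grip_width: 0.38
time: 15.42
position: [0.489, 0.2171, 0.0744]
tool_rot: [0.001, 3.139, 0.002]
ft_force: [-2.0, -1.3, 9.4]
grip_width: 0.379
```

```bash
python3 -m pendant '[[[0,0,0],[0,0,-0.0015],1],[[0,0,0],[0,0,0],0.1],[[0,0,0],[0,0,0],-0.2],[[0,0,0],[0,0,0],-0.4],[[0,0,0],[0,0,0],-0.4]]'; python3 -m pendant '[[[0,0,0],[0,0,-0.02],-0.4],[[0,0,0],[0,0,-0.05],-0.4],[[0,0,0],[0,0,-0.05],-0.4],[[0,0,0],[0.006,-0.058,0],-1],[[0,0,0],[0.006,-0.058,0],-1],[[0,0,0],[0.006,-0.058,0],-1],[[0,0,0],[0.006,-0.058,0],-1],[[0,0,0],[0.006,-0.058,0],-1]]';python3 look.py scene s8 180 120 380 270
```

```text
time: 16.05
position: [0.4877, 0.2168, 0.0739]
tool_rot: [-0.001, -3.141, 0.0]
ft_force: [-0.2, 0.9, -0.0]
grip_width: 0.667
time: 17.05
position: [0.4573, -0.075, 0.1942]
tool_rot: [0.001, 3.141, 0.001]
ft_force: [0.4, 0.1, -0.8]
grip_width: 0.996
```

View pics/s8.png

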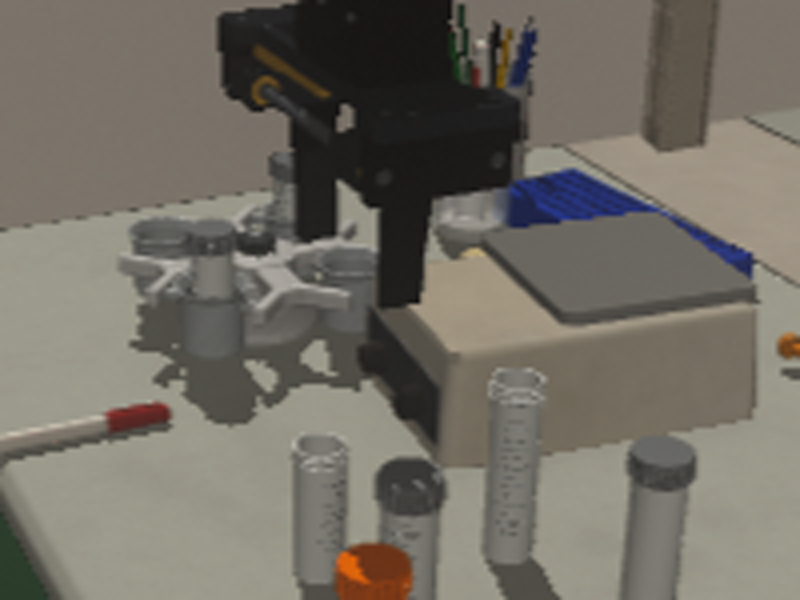

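```bash
python3 -m pendant '[[[0,0,0],[0.003,-0.038,0],-1],[[0,0,0],[0.002,-0.038,0],-1],[[0,0,0],[0,0,0.03],-1],[[0,0,0],[0,0,0],-1],[[0,0,0],[0,0,0],-1]]';python3 look.py scene s9 200 160 360 280
```

```text
time: 17.73
position: [0.4531, -0.1487, 0.1646]
tool_rot: [-0.001, 3.141, 0.0]
ft_force: [0.6, -0.7, 1.1]
grip_width: 0.998
```

View pics/s9.png

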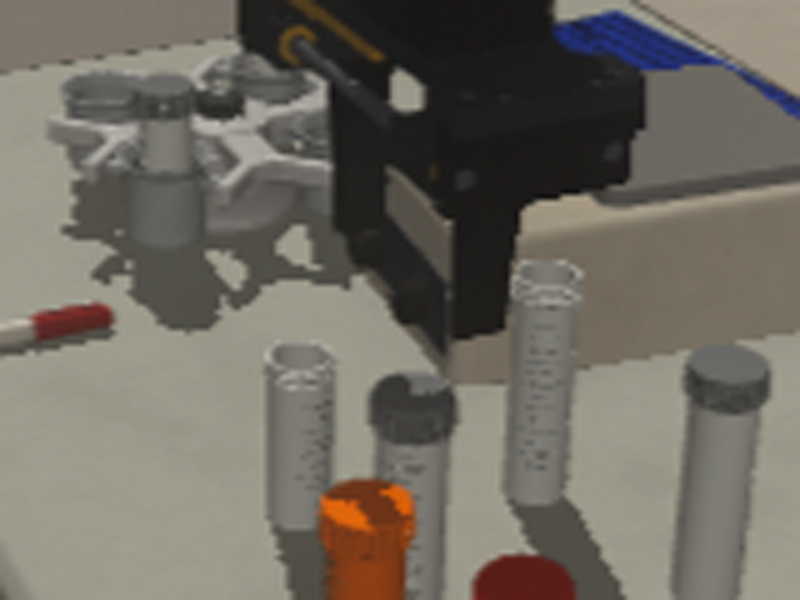

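```bash
python3 -m pendant '[[[0,0,0],[0.001,-0.0025,0.03],-1],[[0,0,0],[0,0,0.03],-1],[[0,0,0],[0,0,0.017],-1],[[0,0,0],[0,0,0],-1],[[0,0,0],[0,0,0],-1]]';python3 look.py scene s10 200 160 360 280
```

```text
time: 18.4
position: [0.4526, -0.1518, 0.0881]
tool_rot: [0.0, 3.14, -0.0]
ft_force: [-0.4, -0.4, -0.6]
grip_width: 1.001
```

View pics/s10.png

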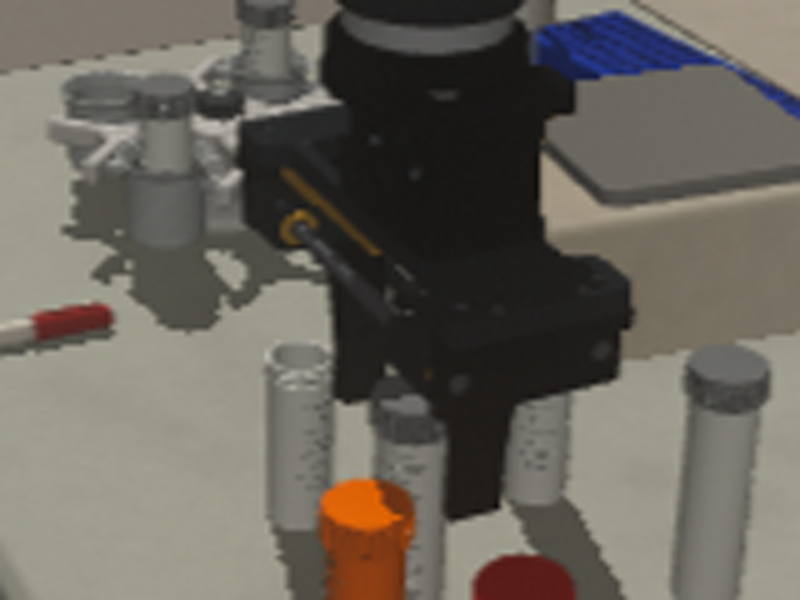

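```bash
python3 -m pendant '[[[0,0,0],[0,0,0],0.1],[[0,0,0],[0,0,0],0.3],[[0,0,0],[0,0,0],1],[[0,0,0],[0,0,0],1],[[0,0,0],[0,0,0],1],[[0,0,0],[0,0,0],1]]' 20; python3 -m pendant '[[[0,0,0],[0,0,-0.02],1],[[0,0,0],[0,0,-0.05],1],[[0,0,0],[0,0,-0.05],1],[[0,0,0],[0,0,-0.04],1],[[0,0,0],[-0.004,0.05,0],1],[[0,0,0],[-0.004,0.05,0],1],[[0,0,0],[-0.004,0.05,0],1],[[0,0,0],[-0.004,0.05,0],1]]';python3 look.py scene s11 180 90 380 240
```

```text
time: 19.2
position: [0.4516, -0.1517, 0.087]
tool_rot: [0.001, 3.142, 0.0]
ft_force: [0.2, -0.7, -0.4]
grip_width: 0.402
time: 20.2
position: [0.4675, 0.0498, 0.2469]
tool_rot: [0.001, 3.141, 0.0]
ft_force: [1.7, 0.0, -0.6]
grip_width: 0.383
```

View pics/s11.png

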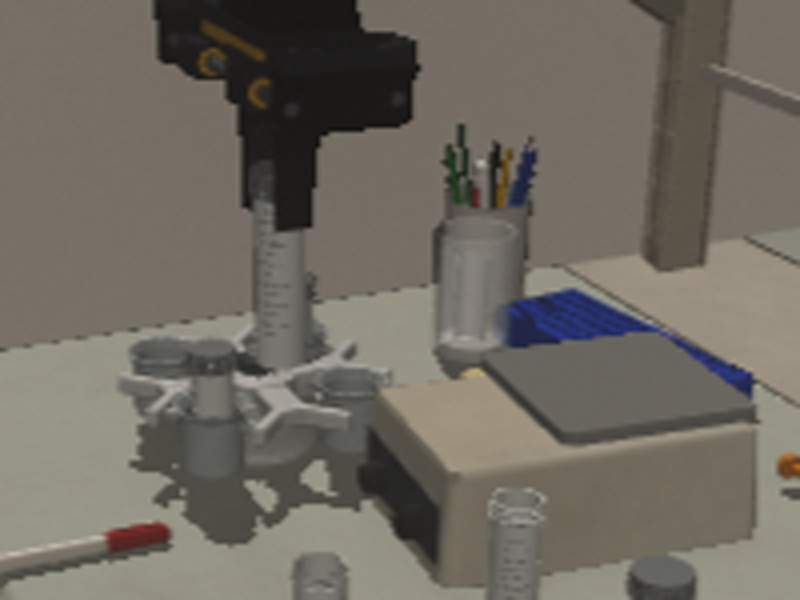

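```bash
python3 -m pendant '[[[0,0,0],[-0.005,0.054,0],1],[[0,0,0],[-0.005,0.054,0],1],[[0,0,0],[-0.005,0.054,0],1],[[0,0,0],[-0.004,0.055,0],1],[[0,0,0],[-0.004,0.055,0],1],[[0,0,0],[0,0,0.02],1],[[0,0,0],[0,0,0.0],1],[[0,0,0],[0,0,0],1]]'
```

```text
time: 21.25
position: [0.4914, 0.3193, 0.2275]
tool_rot: [0.003, 3.141, -0.0]
ft_force: [-0.6, -0.9, -0.1]
grip_width: 0.381
```

```bash
python3 -m pendant '[[[0,0,0],[0.001,0.0035,0.025],1],[[0,0,0],[0,0,0.025],1],[[0,0,0],[0,0,0],1],[[0,0,0],[0,0,0],1]]'; python3 look.py scene s12 180 90 340 210
```

```text
time: 21.75
position: [0.4908, 0.3237, 0.1788]
tool_rot: [0.002, 3.14, 0.002]
ft_force: [0.9, -0.9, 0.0]
grip_width: 0.381
```

View pics/s12.png

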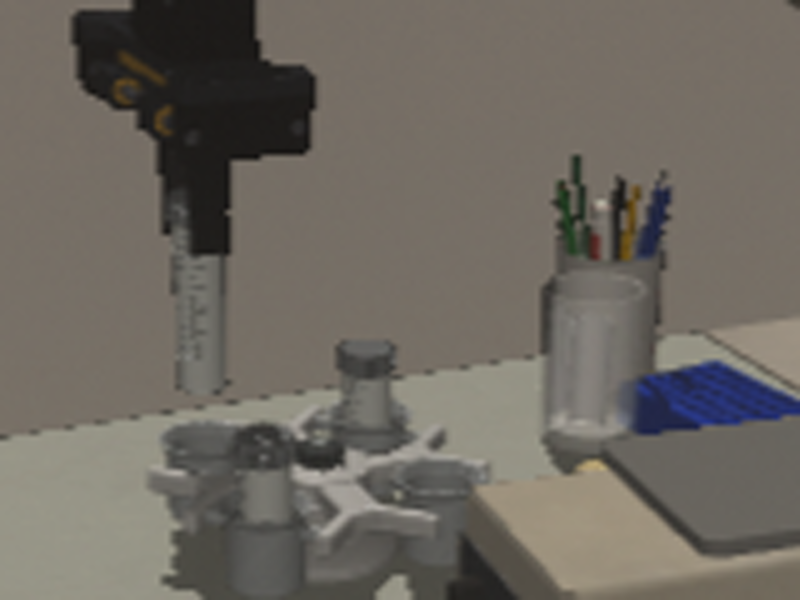

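Tube foot (202, 388) is directly over the left bucket's mouth (204, 440). Lower it.

```bash
python3 -m pendant '[[[0,0,0],[0,0,0.025],1],[[0,0,0],[0,0,0.02],1],[[0,0,0],[0,0,0.015],1],[[0,0,0],[0,0,0.009],1],[[0,0,0],[0,0,0],1],[[0,0,0],[0,0,0],1]]';  python3 -m pendant '[[[0,0,0],[0,0,0.002],1],[[0,0,0],[0,0,0.001],1],[[0,0,0],[0,0,0],1]]'
```

```text
time: 22.55
position: [0.4904, 0.3242, 0.1089]
tool_rot: [0.001, 3.14, 0.001]
ft_force: [0.9, 0.1, -0.8]
grip_width: 0.379
time: 22.92
position: [0.49, 0.324, 0.1053]
tool_rot: [0.001, 3.141, 0.001]
ft_force: [-0.2, 0.1, 0.9]
grip_width: 0.38
```

```bash
python3 -m pendant '[[[0,0,0],[0,0,0.001],1],[[0,0,0],[0,0,0],1]]'; python3 -m pendant '[[[0,0,0],[0,0,0.001],1],[[0,0,0],[0,0,0],1]]'
```

```text
time: 23.18
position: [0.4905, 0.3242, 0.1052]
tool_rot: [0.001, 3.14, 0.002]
ft_force: [-0.3, 0.1, 4.8]
grip_width: 0.38
time: 23.42
position: [0.4911, 0.3243, 0.1052]
tool_rot: [0.001, 3.139, 0.003]
ft_force: [-0.2, -0.8, 9.0]
grip_width: 0.381
```

```bash
python3 -m pendant '[[[0,0,0],[0,0,-0.0015],1],[[0,0,0],[0,0,0],0.1],[[0,0,0],[0,0,0],-0.2],[[0,0,0],[0,0,0],-0.4],[[0,0,0],[0,0,0],-0.4]]'; python3 -m pendant '[[[0,0,0],[0,0,-0.02],-0.4],[[0,0,0],[0,0,-0.05],-0.4],[[0,0,0],[0,0,-0.03],-0.4],[[0,0,0],[-0.01,-0.056,0],-1],[[0,0,0],[-0.01,-0.056,0],-1],[[0,0,0],[-0.01,-0.056,0],-1],[[0,0,0],[-0.01,-0.056,0],-1],[[0,0,0],[-0.01,-0.056,0],-1]]';python3 look.py scene s13 180 120 380 270
```

```text
time: 24.05
position: [0.4897, 0.3237, 0.1043]
tool_rot: [-0.001, -3.141, 0.0]
ft_force: [0.3, -0.1, 0.3]
grip_width: 0.672
time: 25.05
position: [0.5398, 0.042, 0.2047]
tool_rot: [0.0, 3.141, 0.001]
ft_force: [1.3, 0.9, 0.6]
grip_width: 0.992
```

View pics/s13.png

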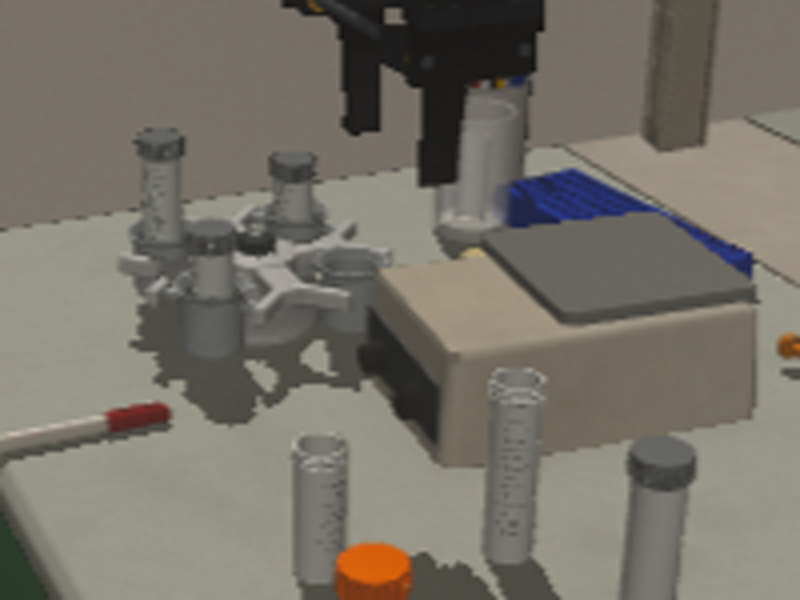

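Three in. Now the last tall one: delta (+0.041, −0.226).

```bash
python3 -m pendant '[[[0,0,0],[-0.01,-0.056,0],-1],[[0,0,0],[-0.01,-0.056,0],-1],[[0,0,0],[-0.01,-0.057,0],-1],[[0,0,0],[-0.011,-0.057,0],-1],[[0,0,0],[0,0,0.035],-1],[[0,0,0],[0,0,0],-1],[[0,0,0],[0,0,0],-1]]'
```

```text
time: 25.98
position: [0.5812, -0.181, 0.1702]
tool_rot: [-0.002, 3.141, 0.001]
ft_force: [0.4, 0.7, -0.2]
grip_width: 0.996
```

```bash
python3 -m pendant '[[[0,0,0],[0.001,-0.0025,0.03],-1],[[0,0,0],[0,0,0.03],-1],[[0,0,0],[0,0,0.022],-1],[[0,0,0],[0,0,0],-1],[[0,0,0],[0,0,0],-1]]';python3 look.py scene s14 260 160 420 280
```

```text
time: 26.6
position: [0.5809, -0.1844, 0.0894]
tool_rot: [-0.001, 3.139, -0.0]
ft_force: [0.3, 0.3, 0.2]
grip_width: 1.001
```

View pics/s14.png

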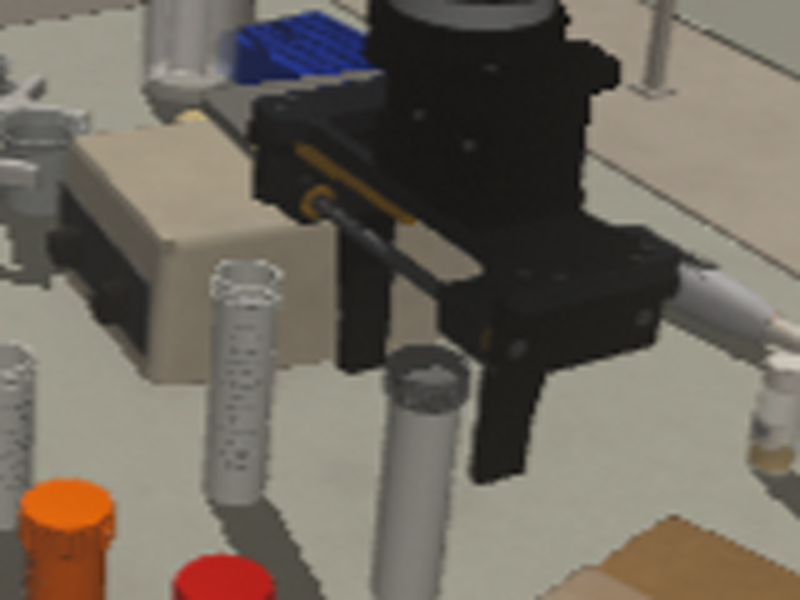

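```bash
python3 -m pendant '[[[0,0,0],[0,0,0],0.1],[[0,0,0],[0,0,0],0.3],[[0,0,0],[0,0,0],1],[[0,0,0],[0,0,0],1],[[0,0,0],[0,0,0],1],[[0,0,0],[0,0,0],1]]' 20; python3 -m pendant '[[[0,0,0],[0,0,-0.02],1],[[0,0,0],[0,0,-0.05],1],[[0,0,0],[0,0,-0.05],1],[[0,0,0],[0,0,-0.045],1],[[0,0,0],[-0.002,0.05,0],1],[[0,0,0],[-0.002,0.05,0],1],[[0,0,0],[-0.002,0.05,0],1],[[0,0,0],[-0.002,0.05,0],1]]'
```

```text
time: 27.4
position: [0.5796, -0.1847, 0.0874]
tool_rot: [-0.001, -3.142, -0.0]
ft_force: [-0.8, 0.2, 0.1]
grip_width: 0.397
time: 28.4
position: [0.5878, 0.0165, 0.2542]
tool_rot: [0.002, 3.14, 0.001]
ft_force: [0.4, 0.6, -1.2]
grip_width: 0.38
```

```bash
python3 -m pendant '[[[0,0,0],[-0.002,0.05,0],1],[[0,0,0],[-0.002,0.05,0],1],[[0,0,0],[-0.002,0.05,0],1],[[0,0,0],[-0.001,0.049,0],1],[[0,0,0],[0,0,0.035],1],[[0,0,0],[0,0,0.035],1],[[0,0,0],[0,0,0.0],1],[[0,0,0],[0,0,0],1]]'; python3 look.py scene s15 180 90 340 210
```

```text
time: 29.4
position: [0.5958, 0.2143, 0.1848]
tool_rot: [0.001, 3.139, 0.002]
ft_force: [-0.2, -0.9, -0.6]
grip_width: 0.381
```

View pics/s15.png

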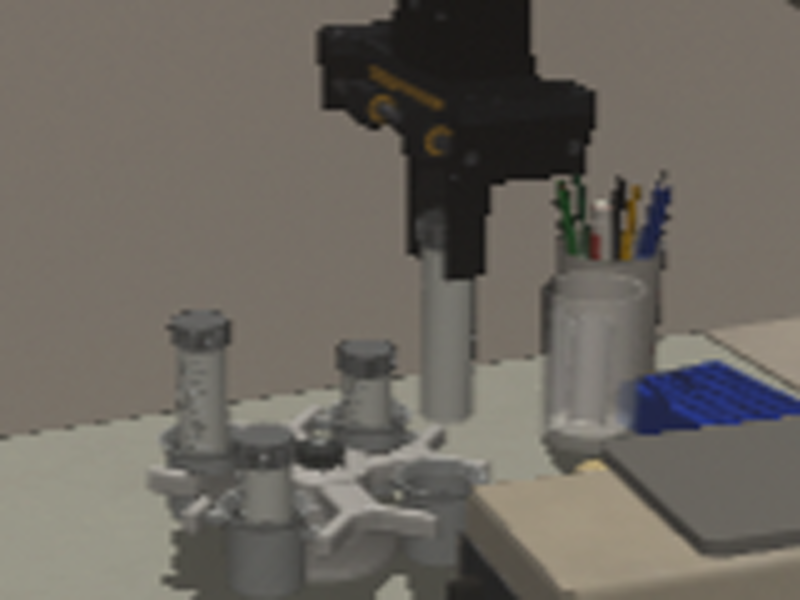

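```bash
python3 -m pendant '[[[0,0,0],[0.002,0.001,0.025],1],[[0,0,0],[0,0,0.02],1],[[0,0,0],[0,0,0.02],1],[[0,0,0],[0,0,0.01],1],[[0,0,0],[0,0,0],1],[[0,0,0],[0,0,0],1]]';  python3 -m pendant '[[[0,0,0],[0,0,0.002],1],[[0,0,0],[0,0,0.001],1],[[0,0,0],[0,0,0],1]]'; python3 look.py scene s16 180 90 340 210
```

```text
time: 30.2
position: [0.5932, 0.2153, 0.1081]
tool_rot: [0.001, 3.141, 0.0]
ft_force: [0.1, 0.4, -0.7]
grip_width: 0.376
time: 30.58
position: [0.5934, 0.2155, 0.1054]
tool_rot: [0.001, 3.14, 0.001]
ft_force: [-0.1, 0.1, 4.2]
grip_width: 0.381
```

View pics/s16.png

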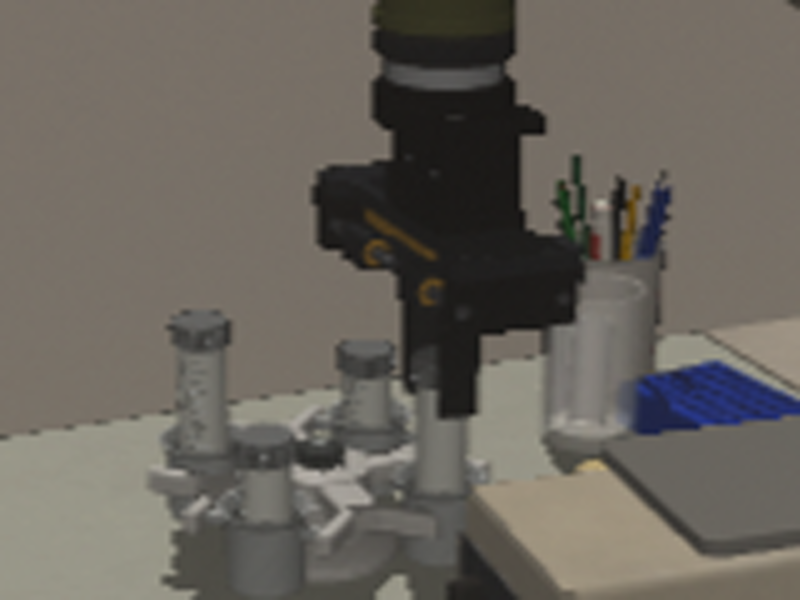

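Contact at the same height as the other tall tube (TCP 0.105); one more mm to confirm, then release, rise and look.

```bash
python3 -m pendant '[[[0,0,0],[0,0,0.001],1],[[0,0,0],[0,0,0],1]]'; python3 -m pendant '[[[0,0,0],[0,0,-0.0015],1],[[0,0,0],[0,0,0],0.1],[[0,0,0],[0,0,0],-0.2],[[0,0,0],[0,0,0],-0.4],[[0,0,0],[0,0,0],-0.4]]'; python3 -m pendant '[[[0,0,0],[0,0,-0.02],-0.4],[[0,0,0],[0,0,-0.05],-0.4],[[0,0,0],[0,0,-0.05],-0.4],[[0,0,0],[0.0,-0.056,-0.03],-1],[[0,0,0],[0.0,-0.056,-0.03],-1],[[0,0,0],[0.0,-0.056,0],-1],[[0,0,0],[0.0,-0.056,0],-1],[[0,0,0],[0,0,0],-1]]';python3 look.py scene s17 180 120 380 270;python3 look.py top t17 150 130 430 290
```

```text
time: 30.88
position: [0.594, 0.2156, 0.1054]
tool_rot: [0.001, 3.139, 0.002]
ft_force: [-1.0, -0.7, 7.8]
grip_width: 0.382
time: 31.5
position: [0.5926, 0.2152, 0.1047]
tool_rot: [-0.001, -3.141, 0.0]
ft_force: [1.1, 0.2, 0.7]
grip_width: 0.663
time: 32.5
position: [0.5925, -0.0143, 0.2865]
tool_rot: [0.017, 3.139, -0.003]
ft_force: [0.8, 0.6, -0.3]
grip_width: 0.994
```

View pics/s17.png

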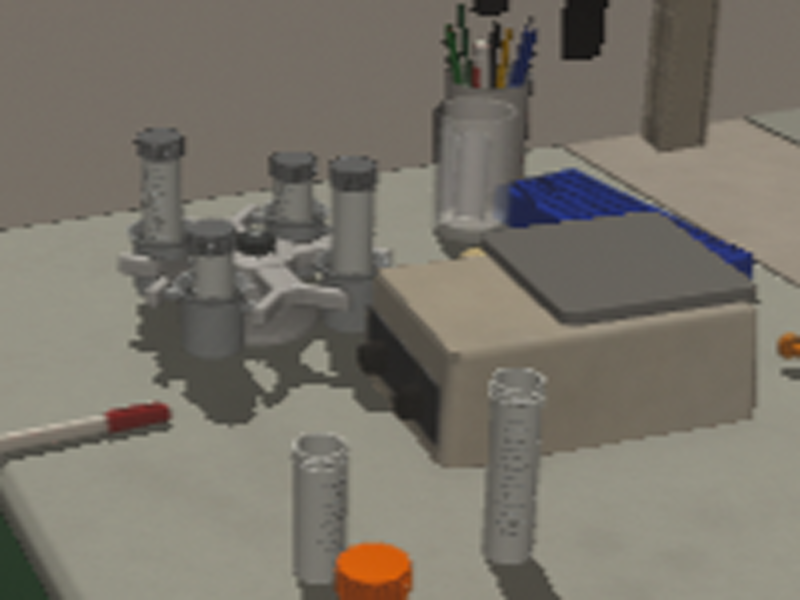

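View pics/t17.png

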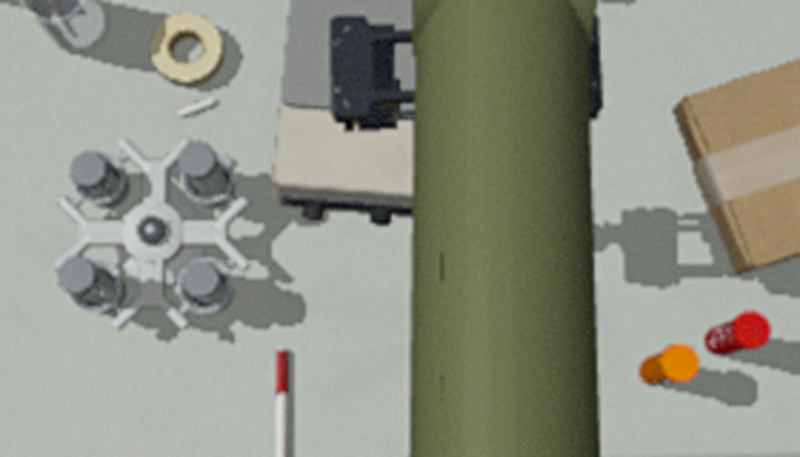

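```bash
python3 - <<'E'
from fit import *
for f in("s17","t17"):
    W=cloud(dict(np.load(f+".npz"))).reshape(-1,3)
    for x,y in[(.5965,.321),(.4905,.323),(.4885,.217),(.5945,.215)]:
        w=W[(np.hypot(W[:,0]-x,W[:,1]-y)<.03)&(W[:,2]>.07)]
        t=np.percentile(w[:,2],90);c=w[abs(w[:,2]-t)<.006];print(f,x,y,"top",t.round(4),((c.max(0)+c.min(0))/2).round(4)[:2])
    for x,y,h in[(.553,-.0795,.113),(.448,-.0535,.082)]:
        w=W[(np.hypot(W[:,0]-x,W[:,1]-y)<.03)&(abs(W[:,2]-h)<.007)];print(f,len(w),((w.max(0)+w.min(0))/2).round(4) if len(w) else None)
E
```

```text
s17 0.5965 0.321 top 0.1029 [0.5942 0.3205]
s17 0.4905 0.323 top 0.1332 [0.4909 0.3226]
s17 0.4885 0.217 top 0.1029 [0.4889 0.2152]
s17 0.5945 0.215 top 0.1337 [0.5934 0.2129]
s17 93 [ 0.554  -0.0809  0.1106]
s17 92 [ 0.4465 -0.054   0.0795]
t17 0.5965 0.321 top 0.1036 [0.5961 0.3228]
t17 0.4905 0.323 top 0.1347 [0.4927 0.3244]
t17 0.4885 0.217 top 0.1044 [0.4897 0.2175]
t17 0.5945 0.215 top 0.1346 [0.5952 0.2172]
t17 0 None
t17 0 None
```

All four tubes stand at the expected top heights: 0.102 m for the short ones and 0.133 m for the tall ones. The open tubes haven't moved, and the arm is clear.

```bash
python3 -c "
from bench import order
print(order.close_job())"
```

```text
the job is handed in; nothing more can be done
None
```

The rotor is loaded and balanced: the two tall capped tubes are in opposite buckets, and the two short capped ones are in the other two. I lowered each tube upright until the wrist force rose at floor contact (about 8–9 N), then released it. The job was handed in at about 32.5 s of robot time, with the gripper open and clear of everything.

- **Seating:** from both cameras' range data, the cap tops are at about 0.103–0.104 m (short, expected 0.102) and 0.133–0.135 m (tall, expected 0.133). The caps are centred on their buckets to within about 2–3 mm, which is the calibration's accuracy.
- **Open tubes:** the scene camera shows both standing where they were, within about 1 mm. In the last top picture the arm hid them, so that camera could not confirm it.
- **Orange and red look-alikes:** I did not touch them, and both still stand in the last top picture.

No check failed.

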